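# Set the spacer in the fixture gap and hold the plate pressed flush

### The job

Pick up the standing spacer block and lower it gently into the gap between the fence and the sliding plate of the fixture, where the gap is wide enough (beside the stop, not at it), so that it stands upright on the base with its whole length between fence and plate, and let go of it. Then push the black sprung handle towards the fence until the plate has closed on the spacer, with the spacer flush between plate and fence and the handle's spring well compressed. Finish while still holding it pressed like that, without forcing anything, leaving the stop and the other things on the bench where they are.

Things in the scene. Friction and masses are not known exactly. Their poses are not given: they have to be found in the camera images.
- fixture: Steel setting fixture fixed to the bench, base plate 200 x 190 x 10 mm. Origin: on the bench surface under the fixture; the base reaches from x = -105 to +95 mm and y = -95 to +95 mm. Its x axis points from the push handle to the fence (to the robot's left, within about 0.3 rad), y along the gap, z up. Top of the base: z = 10 mm.
- fence: Fixed aluminium fence, a bar along the left side of the fixture as the robot sees it, 170 mm long in y (-85 to +85), 15 mm thick, its top at z = 28 mm of the fixture. Same origin and axes as the fixture (not on the bar itself).
- gap_wall (a point): Top edge of the fence's inner face, at mid length: x = +60 mm, y = 0, z = 28 mm in the fixture frame. The gap lies on its -x side.
- plate_face (a point): Top edge, at mid length, of the face with which the sliding plate looks at the fence: z = 28 mm, and x = +40.5 mm when the plate is back. The plate is a bar 12 mm thick and 150 mm long in y (-75 to +75 mm). So the open gap is 19.5 mm wide.
- plate (a joint): Travel of the sliding plate towards the fence (fixture +x), 0 (back, start) to 0.006 m. A weak return spring (3 N at 0, 300 N/m) pushes it back. With the spacer in the gap it stops at about 0.0035.
- stop_pad (a point): Inner top edge, mid width, of the stop: a dark steel saddle 46 mm wide in y, sitting over the fence, its top at z = 31 mm. It stands 8 mm out from the fence into the gap, so that only 11.5 mm of gap is left there: the spacer does not fit. It is clamped firmly and must stay where it is.
- stop (a joint): Position of the stop along the fence: y of its middle in the fixture frame, m (-0.035 to 0.035). The gap is fully open beside it; the side with more room always holds the spacer.
- handle_center (a point): Centre of the upright black tab of the push handle: 12 mm thick (x), 24 mm wide (y), 52 mm tall, its top 26 mm above this point (z = 64 mm). At the start 84 mm on the -x side of the fixture's origin. Free on all sides but for a 9 mm round stem that runs from it in +x, its middle at z = 22 mm. The tab slides only along the fixture's x.
- handle (a joint): Compression of the handle's spring: travel of the handle relative to the plate, towards the fence; 0 at the start to 0.014 m at the end. Spring force 900 N/m x (value + 0.001 m). The force that nips the spacer is this less about 4 N. The tab's total travel is this joint plus joint plate; at a total of about 14 to 16 mm the spring is well compressed and not yet at its end.
- spacer_center (a point): Centre of the loose steel spacer block, 16 mm thick (x), 36 mm long (y), 80 mm tall (z), 0.2 kg, standing on the bench: its top is 40 mm above and its foot 40 mm below this point. The lowest 4 mm are 12.5 x 32.5 mm. Standing in the gap its centre is at z = 50 mm of the fixture, its length along the fixture's y; the fence and plate tops are then 22 mm below the centre, so grip it by its upper half.
- flap_edge (a point): Beware overhead: point on the bench 0.57 m straight below the middle of the near edge of an open carton flap that juts out from the shelf over the bench, right of the fixture. The flap is 0.33 m long in y (0.165 m either side of this point) and reaches 0.1 m back from here. Keep the arm low and drawn in when it passes there.
- screw_jar: Bystander: clear tub of screws, 88 mm wide, 61 mm tall. Origin: centre of the underside.
- ratchet: Bystander: ratchet handle, 207 mm long along its y, lying. Origin: centre of the underside.
- mist_bottle: Bystander: short frosted white mist bottle, 52 mm wide, 100 mm tall. Origin: centre of the underside.
- brush: Bystander: brass wire brush with wooden handle, 190 mm long along its y, lying. Origin: centre of the underside.
Things that resemble listed ones, but are neither listed nor needed, are in the scene too. Several things look just like the part that bears spacer_center: the one meant starts farthest to the robot's right.

How it is judged:
By the outcome, as a careful person would: the job done as asked, in the order asked, and still so for the second after the job is handed in, while the arm keeps its last pose, push and grip.
It also fails if it takes over 48 s, if anything falls off the work surface, if the arm or the gripper's body presses on something with over 40 N, if the wrist force passes 120 N, or if a joint passes its speed limit or range.

### The arm

A 7-joint arm with a two-finger parallel gripper is mounted at the origin on a cart in front of the work surface, level with it; the furniture and walls round the work are solid. World frame = base frame: x ahead of the robot, y to its left, z up, the work surface at z = 0. Lengths are in m, angles in degrees, forces in N, time in s.
With the tool pointing down it reaches from about 0.425 to 0.875 m from the base axis. Payload 4.7 kg.
Tool frame: the origin (TCP) lies on the front face of the gripper's body, between the roots of the fingers; the fingertips stand 70 mm ahead of it and the grasp point (between the pads) lies 51 mm ahead of it; z points along the fingers, y is the direction in which the jaws open and shut (so a half turn about z gives the same grasp; the last joint's range is limited). The gripper opens to 87 mm and grips with 3 to 60 N. Pads are 19 mm wide; open, the fingers measure 117 mm over their backs; the gripper's body (75 mm by 190 mm) begins 51 mm behind the grasp point.
Start: joints at [-67.832, 18.392, -4.016, 83.108, 1.295, 78.541, -3.26], TCP at [0.237, 0.605, 0.292] pointing down, gripper open.
Joint ranges: [-163.93, 163.93], [-17.29, 119.83], [-79.2, 71.16], [3.27, 140.29], [-89.18, 269.18], [5.43, 117.66], [-154.24, 154.24]. Speed limits (degrees/s): [147.25, 147.25, 180, 180, 180, 180, 180].

### API

Orientations are given as [roll, pitch, yaw] about the fixed x, y, z axes, in that order (R = Rz(yaw) Ry(pitch) Rx(roll)).
In Python, from cell import env gives the robot as it stands.
- The arm moves only by the tool drive_tool, never from a script. Its argument "commands" is a list of rows, each a list of 7 numbers: the shift along the tool's x, y, z in cm, then the turn, a rotation vector about the tool's x, y, z in degrees, then the opening, from 0 (shut) to 1 (fully open). In form: [[tx, ty, tz, rx, ry, rz, hand], ...]. A call has 1 to 20 rows; each row shifts and turns the commanded pose from where the row before left it, along the tool's axes as they then stand; what a row does not reach is not made up. A row lasts 1/12 s, in which the tool goes at most 41.7 mm and 7.16 degrees, less where a joint would pass 70% of its speed; a pose out of reach is approached as far as the arm can. A call is refused whole if a number of a shift passes 4.17 or a number of a turn 7.16, either way. A call with a gripper value outside its range is refused whole. The fingers move at their own pace and stop on an object; "force" is the grip in N (left out, the last holds). Time passes only in rows, so rows that do not move let the fingers close. It gives the time, the measured TCP pose, the force and the opening at its end, in the units of the state.
- env.get_obs(): the state, without advancing time (a new reading comes with each control period).
- env.read_camera(name): name is "side" or "top" or "wrist"; returns a dict with "img" (480x640x3 uint8, blue, green, red), "mtx" (3x3 intrinsics, pixels), "pose" (4x4, takes a point from camera to world coordinates). Camera axes: x right, y down, z forward; pixel columns grow to the right and rows downward; lengths in m; the calibration is good to about 2 mm. A picture is of the moment at which its call begins. There is no depth.
- env.sign_off(): hands the job in, once; it reports no verdict.
The state is a dict: "time_s": time; "qpos": joint angles; "joint_velocities": joint speeds; "effort": joint torques, N m; "tool_pos": TCP position; "tool_rot": TCP orientation; "force": force on the tool from outside, world axes, zero at the start; "wrist_torque": the same for the moment, N m; "grip_width": finger opening in m.
Only numpy, scipy, OpenCV 4.12 (cv2) and the standard library are available. Lean on these libraries where they do the work, as an engineer would, in place of code of your own. Each camera call takes 0.05 s, during which the arm holds its last target.

## Working session

There is one attempt and no reset: what is moved stays moved. The work goes in short steps, Python scripts to look and compute and a tool call to move; the robot and the scene stay as the last step left them, time stands still between calls to the robot, and variables do not carry over. Pictures are saved under pics/ and viewed, and the job is handed in when it is done.

Besides the shell and the picture viewer there is one more tool, called after "Request:" as name(argument=value, ...), one argument or row to a line, values as JSON. drive_tool: Moves the arm, as the interface text tells. Its arguments: {"type":"object","properties":{"commands":{"type":"array"},"force":{"type":"number"}},"required":["commands"]}

```bash
mkdir -p pics; ls
python3 - <<'E'
from cell import env
import cv2,numpy as np
o=env.get_obs()
for k,v in o.items(): print(k,np.round(v,4))
for n in ["side","top","wrist"]:
    c=env.read_camera(n); cv2.imwrite(f"pics/{n}0.png",c["img"]); np.savez(f"pics/{n}0.npz",mtx=c["mtx"],pose=c["pose"]); print(n,c["mtx"].round(1).tolist(),c["pose"].round(4).tolist())
E
```

```text
pics
time_s 0.0
qpos [-67.8329  18.4385  -4.0133  83.1744   1.2957  78.5405  -3.2602]
joint_velocities [-0.0396  0.0465 -0.0922 -0.0384  0.0955  0.0153  0.0288]
effort [-1.00000e-04 -4.91290e+01 -4.03800e-01 -3.12521e+01 -6.37000e-02
  4.37000e-02  2.00000e-04]
tool_pos [0.2367 0.6049 0.2912]
tool_rot [-1.798919e+02  7.100000e-03  1.586404e+02]
force [0.1071 0.5275 0.0265]
wrist_torque [-0.008   0.0152 -0.0403]
grip_width 0.0871
side [[516.8, 0.0, 319.6], [0.0, 516.8, 231.0], [0.0, 0.0, 1.0]] [[-1.0, -0.0017, 0.0068, 0.515], [-0.0068, 0.4798, -0.8773, 1.0647], [-0.0017, -0.8774, -0.4798, 0.6145], [0.0, 0.0, 0.0, 1.0]]
top [[543.0, 0.0, 321.5], [0.0, 543.0, 246.1], [0.0, 0.0, 1.0]] [[0.0149, -0.9892, 0.1458, 0.3081], [-0.9998, -0.0128, 0.015, 0.0364], [-0.013, -0.146, -0.9892, 1.486], [0.0, 0.0, 0.0, 1.0]]
wrist [[365.8, 0.0, 316.5], [0.0, 365.8, 242.4], [0.0, 0.0, 1.0]] [[0.3652, 0.8996, 0.2394, 0.1704], [0.9309, -0.3524, -0.0956, 0.6317], [-0.0017, 0.2578, -0.9662, 0.3828], [0.0, 0.0, 0.0, 1.0]]
```

View pics/top0.png

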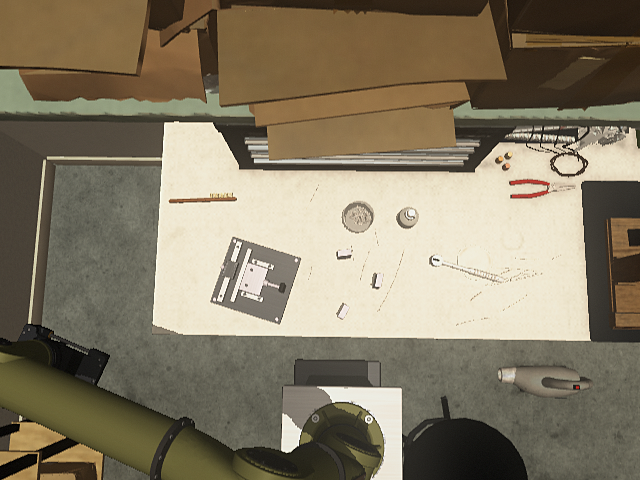

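View pics/side0.png

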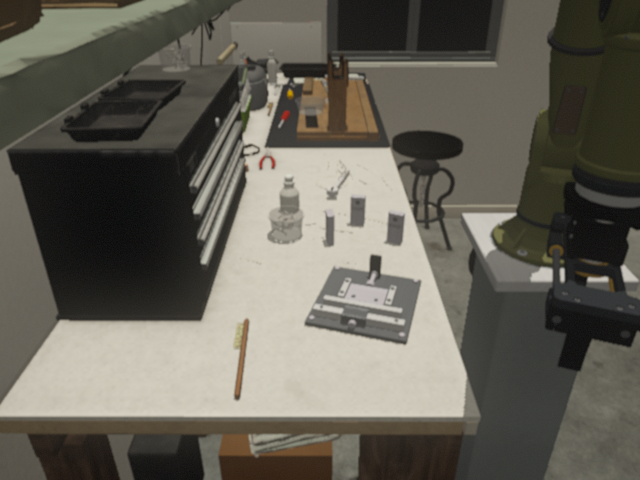

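View pics/wrist0.png

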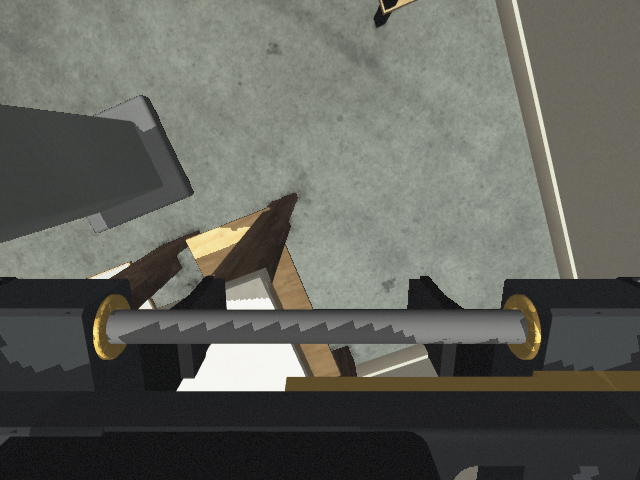

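Run:
```python
import cv2
t=cv2.imread("pics/top0.png")
cv2.imwrite("pics/t1.png",cv2.resize(t[225:335,195:315],None,fx=6.5,fy=5.4 if 0 else 5.45,interpolation=cv2.INTER_CUBIC)[:600] if 0 else cv2.resize(t[230:330,200:310],None,fx=6,fy=6,interpolation=cv2.INTER_CUBIC))
cv2.imwrite("pics/t2.png",cv2.resize(t[235:330,320:400],None,fx=6,fy=6,interpolation=cv2.INTER_CUBIC))
s=cv2.imread("pics/side0.png")
cv2.imwrite("pics/s1.png",cv2.resize(s[175:345,300:430],None,fx=3.5*1,fy=3.5,interpolation=cv2.INTER_CUBIC))
```

```text
(no output)
```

View pics/t1.png

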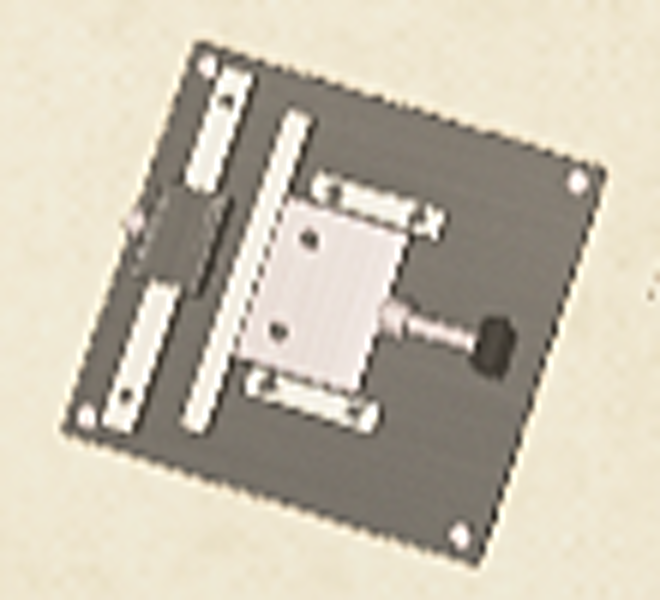

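View pics/t2.png

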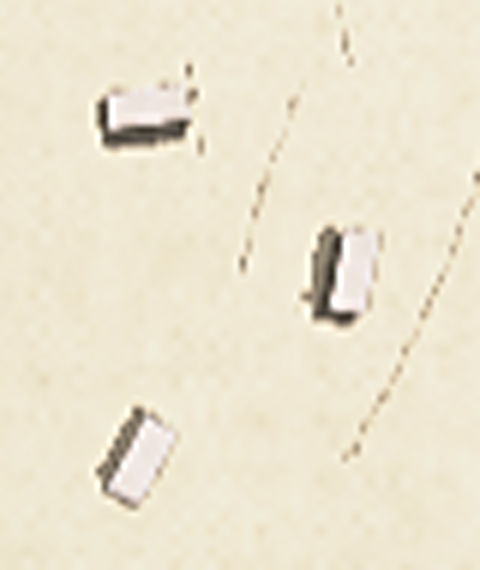

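View pics/s1.png

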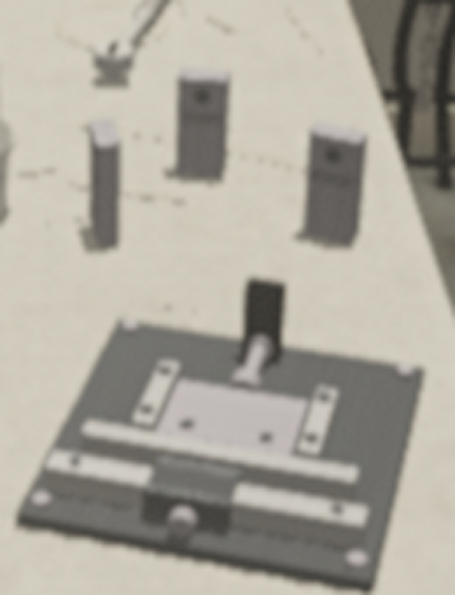

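```bash
cat > h.py <<'E'
import numpy as np,cv2
from scipy.optimize import least_squares
def load(n):
    d=np.load(f"pics/{n}.npz"); return d["mtx"],d["pose"]
def proj(P,cam):
    K,T=cam; P=np.atleast_2d(P); q=(P-T[:3,3])@T[:3,:3]; q=q@K.T; return q[:,:2]/q[:,2:]
def ray(uv,z,cam):
    K,T=cam; d=T[:3,:3]@np.linalg.inv(K)@np.array([uv[0],uv[1],1.]); s=(z-T[2,3])/d[2]; return T[:3,3]+s*d
def crop(uv,x0,y0,f): return (np.array(uv,float)+.5)/f-.5+np.array([x0,y0])
def fix(p,f):
    f=np.atleast_2d(f)/1000.; c,s=np.cos(p[2]),np.sin(p[2]); return np.c_[p[0]+c*f[:,0]-s*f[:,1],p[1]+s*f[:,0]+c*f[:,1],f[:,2]]
E
python3 - <<'E'
from h import *
top=load("top0");side=load("side0")
F=np.array([[95,-95,10],[-105,-95,10],[-105,95,10],[95,95,10.]])
ut=crop([(195,38),(607,165),(478,570),(62,433)],200,230,6)
us=crop([(18,514),(118,322),(424,368),(372,580)],300,175,3.5)
for cams in [[(top,ut)],[(side,us)],[(top,ut),(side,us)]]:
    f=lambda p:np.concatenate([(proj(fix(p,F),c)-u).ravel() for c,u in cams])
    r=least_squares(f,[.5,.15,1.25],x_scale=[.1,.1,1]); print(r.x.round(4),np.degrees(r.x[2]).round(2),r.fun.round(1))
# candidates
for uv in [(345,254),(377,281),(343,311)]: print(uv,ray(uv,.08,top).round(3))
for uv in [(145,106),(356,268),(139,460)]: print(ray(crop(uv,320,235,6),.08,top).round(4))
for uv in [(204,76),(103,133),(337,133)]: print(ray(crop(uv,300,175,3.5),.08,side).round(4))
print("flap",ray((268,153),.57,top).round(3),ray((455,133),.57,top).round(3))
t=cv2.imread("pics/top0.png"); s=cv2.imread("pics/side0.png")
a=cv2.resize(t[265:297,362:394],None,fx=12,fy=12,interpolation=cv2.INTER_CUBIC)
b=cv2.resize(s[185:233,340:372],None,fx=12,fy=12,interpolation=cv2.INTER_CUBIC)[:384*2]
im=np.zeros((576,780,3),np.uint8); im[:384,:384]=a; im[:576,390:774]=b; cv2.imwrite("pics/sp.png",im)
E
```

```text
[0.4327 0.2424 1.2811] 73.4 [-0.   0.   0.2  0.3  0.2 -0.4 -0.4  0.1]
[0.4321 0.2432 1.2835] 73.54 [-0.8 -0.2 -0.4 -1.1  0.3 -0.1  0.9  0.7]
[0.4323 0.2428 1.2826] 73.49 [-0.2  0.2  0.1  0.4  0.1 -0.3 -0.5  0.3 -1.  -0.4 -0.4 -1.3  0.2 -0.2
  0.7  0.6]
(345, 254) [ 0.495 -0.004  0.08 ]
(377, 281) [ 0.426 -0.087  0.08 ]
(343, 311) [0.347 0.    0.08 ]
[ 0.4999 -0.0006  0.08  ]
[ 0.4305 -0.0922  0.08  ]
[0.3468 0.0006 0.08  ]
[ 0.4297 -0.09    0.08  ]
[ 0.5014 -0.0007  0.08  ]
[ 0.3474 -0.0012  0.08  ]
flap [0.607 0.147 0.57 ] [ 0.647 -0.181  0.57 ]
```

View pics/sp.png

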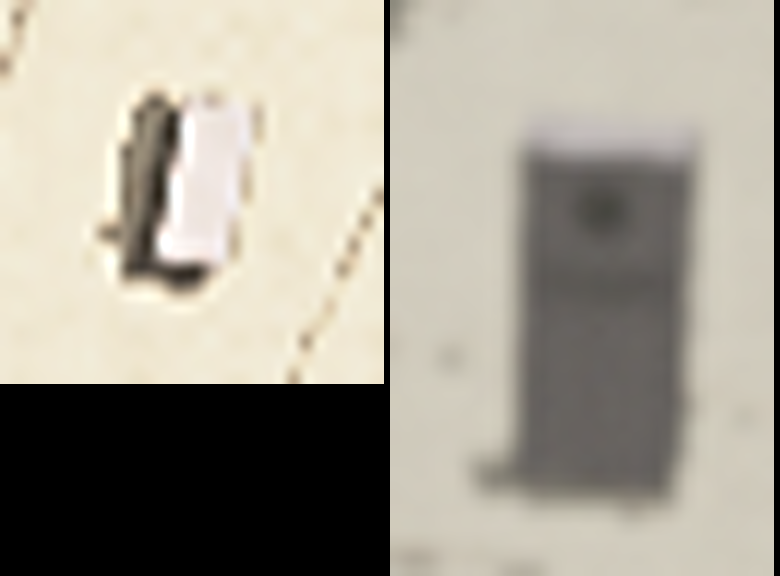

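```bash
cat >> h.py <<'E'
def totool(dw,rpy):
    from scipy.spatial.transform import Rotation as R
    return R.from_euler('xyz',rpy,degrees=True).inv().apply(dw)*100
E
python3 - <<'E'
from h import *
top=load("top0");side=load("side0")
q=[ray(crop(u,362,265,12),.08,top) for u in [(182,97),(252,105),(227,265),(155,255)]]
q=np.array(q); print(q.round(4), q.mean(0)); d=(q[0]+q[1]-q[2]-q[3]); print(np.degrees(np.arctan2(d[1],d[0])), np.linalg.norm(d)/2)
e=ray(crop((530-390,160),340,185,12),.08,side);f=ray(crop((690-390,162),340,185,12),.08,side);print(e,f,np.degrees(np.arctan2(*(e-f)[[1,0]])),np.linalg.norm(e-f))
from cell import env
o=env.get_obs(); rp=[180,0,170.6]
P=o["tool_pos"]
for t in [[.42,.30,.29],[.43,-.091,.29]]:
    print(totool(np.array(t)-P,rp).round(2)); P=np.array(t)
E
```

```text
[[ 0.4477 -0.0865  0.08  ]
 [ 0.4462 -0.1016  0.08  ]
 [ 0.4115 -0.0962  0.08  ]
 [ 0.4134 -0.0807  0.08  ]] [ 0.42968848 -0.09127769  0.08      ]
-9.261014851304514 0.03492035747356124
[ 0.44661606 -0.08118488  0.08      ] [ 0.41415321 -0.08032491  0.08      ] -1.517462425204606 0.03247424176772288
[-23.07 -27.1    0.14]
[ -7.37 -38.41  -0.  ]
```

Request:
drive_tool(
  commands=[
    [0,0,0,0,0,-6,1],
    [0,0,0,0,0,-6,1],
    [-2.3,-2.7,0,0,0,0,1],
    [-2.3,-2.7,0,0,0,0,1],
    [-2.3,-2.7,0,0,0,0,1],
    [-2.3,-2.7,0,0,0,0,1],
    [-2.3,-2.7,0,0,0,0,1],
    [-2.3,-2.7,0,0,0,0,1],
    [-2.3,-2.7,0,0,0,0,1],
    [-2.3,-2.7,0,0,0,0,1],
    [-2.3,-2.7,0,0,0,0,1],
    [-2.3,-2.7,0,0,0,0,1],
  ],
)

```text
time_s: 1.15
tool_pos: [0.4203, 0.2998, 0.2922]
tool_rot: [180.0, -0.0, 170.6]
force: [1.4, 1.1, -0.1]
grip_width: 0.0872
```

Request:
drive_tool(
  commands=[
    [-1.43,-3.73,0,0,0,0,1],
    [-1.43,-3.73,0,0,0,0,1],
    [-1.43,-3.73,0,0,0,0,1],
    [-1.43,-3.73,0,0,0,0,1],
    [-1.43,-3.73,0,0,0,0,1],
    [-1.43,-3.73,0,0,0,0,1],
    [-1.43,-3.73,0,0,0,0,1],
    [-1.43,-3.73,0,0,0,0,1],
    [-1.43,-3.73,0,0,0,0,1],
    [-1.43,-3.73,0,0,0,0,1],
    [0,0,0,0,0,0,1],
    [0,0,0,0,0,0,1],
  ],
)

```text
time_s: 2.15
tool_pos: [0.5, -0.0925, 0.2921]
tool_rot: [-180.0, -0.0, 170.3]
force: [1.4, 1.0, -0.5]
grip_width: 0.087
```

```bash
cat >> h.py <<'E'
def snap(n,tag):
    from cell import env
    c=env.read_camera(n); cv2.imwrite(f"pics/{tag}.png",c["img"]); np.savez(f"pics/{tag}.npz",mtx=c["mtx"],pose=c["pose"]); return c["img"]
E
python3 - <<'E'
from h import *
snap("wrist","w1")
from cell import env
o=env.get_obs(); print(o["tool_pos"].round(4) if hasattr(o["tool_pos"],'round') else o["tool_pos"],o["tool_rot"],o["qpos"])
E
```

```text
[ 0.5    -0.0901  0.292 ] [ 1.79975856e+02 -3.99857768e-02  1.70525144e+02] [-23.90849329   0.33302864  31.52498919 103.97414962  -0.20586543
  75.78124171  88.19189364]
```

View pics/w1.png

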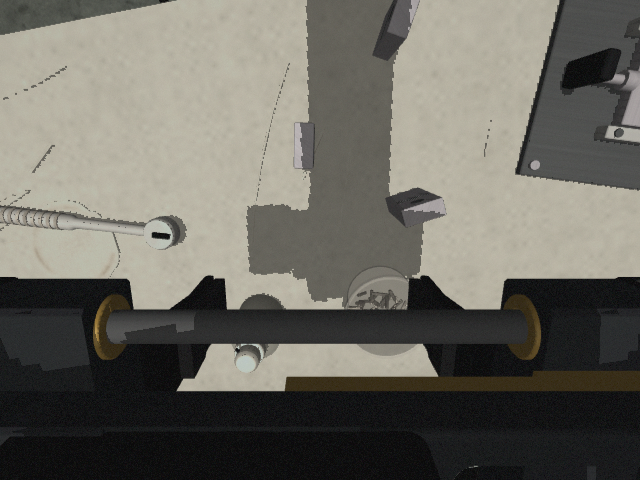

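Run:
```python
from h import *
t=cv2.imread("pics/w1.png")
cv2.imwrite("pics/w1c.png",cv2.resize(t[115:175,280:330],None,fx=10,fy=10,interpolation=cv2.INTER_CUBIC))
```

```text
(no output)
```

View pics/w1c.png

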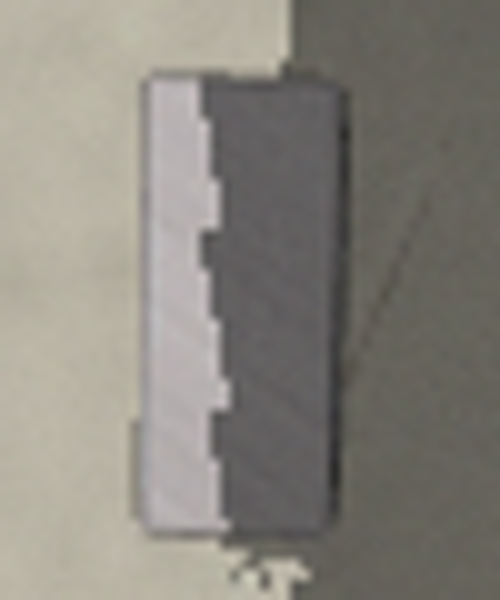

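Run:
```python
from h import *
c=load("w1")
q=np.array([ray(crop(u,280,115,10),.08,c) for u in [(143,75),(345,80),(333,533),(140,533)]])
print(q.round(4),q.mean(0)); d=q[0]+q[1]-q[2]-q[3]; print(np.degrees(np.arctan2(d[1],d[0])),np.linalg.norm(d)/2, np.linalg.norm(q[0]-q[1]),np.linalg.norm(q[2]-q[3]))
c=load("w1")
print("fixture corner -105,-95?",ray((518,174),.01,c), fix([.4323,.2428,np.radians(73.49)],[-105,-95,10]))
from cell import env
o=env.get_obs(); print(totool(np.array([*q.mean(0)[:2],.116])-o["tool_pos"],o["tool_rot"]).round(2))
```

```text
[[ 0.4096 -0.0944  0.08  ]
 [ 0.4127 -0.0788  0.08  ]
 [ 0.4472 -0.0857  0.08  ]
 [ 0.4445 -0.1012  0.08  ]] [ 0.42849453 -0.09003514  0.08      ]
168.7435293462048 0.035339001072969944 0.015961584846914442 0.015729492570678887
fixture corner -105,-95? [0.49213281 0.11541989 0.01      ] [[0.49354398 0.11513178 0.01      ]]
[ 7.04 -1.17 17.6 ]
```

Request:
drive_tool(
  commands=[
    [2.35,-0.4,1,0,0,0,1],
    [2.35,-0.4,2,0,0,0,1],
    [2.3,-0.35,3,0,0,0,1],
    [0,0,3,0,0,0,0.7],
    [0,0,3,0,0,0,0.5],
    [0,0,3,0,0,0,0.5],
    [0,0,1.8,0,0,0,0.5],
    [0,0,0.8,0,0,0,0.5],
    [0,0,0,0,0,0,0.5],
    [0,0,0,0,0,0,0.5],
  ],
)

```text
time_s: 3.03
tool_pos: [0.4297, -0.0888, 0.1167]
tool_rot: [180.0, 0.0, 170.7]
force: [0.9, -1.0, -0.6]
grip_width: 0.0485
```

Run:
```python
from h import *
snap("wrist","w2");snap("side","s2")
from cell import env
o=env.get_obs(); print(o["tool_pos"],o["tool_rot"],o["qpos"],o["grip_width"])
a=cv2.imread("pics/s2.png"); cv2.imwrite("pics/s2c.png",cv2.resize(a[130:280,280:430],None,fx=4,fy=4))
```

```text
[ 0.43052691 -0.0893052   0.11763237] [1.79956868e+02 1.48739596e-01 1.70694839e+02] [-23.3981815    2.07155191  32.44098331 124.11961149  -1.42597903
  53.99135667  90.55625434] 0.045514224603131884
```

View pics/w2.png

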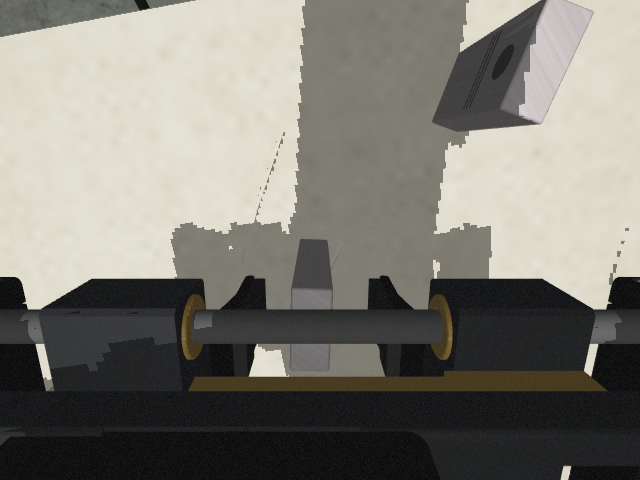

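View pics/s2c.png

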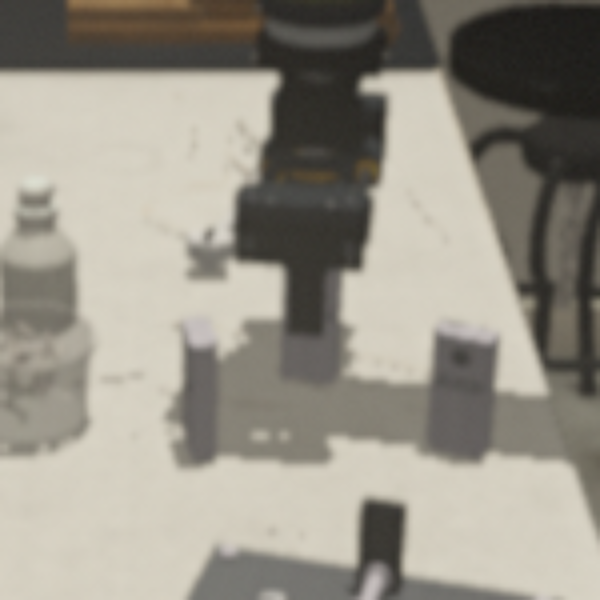

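Request:
drive_tool(
  commands=[
    [0,-0.2,0,0,0,0,0.45],
    [0,0,0,0,0,0,0.3],
    [0,0,0,0,0,0,0],
    [0,0,0,0,0,0,0],
    [0,0,0,0,0,0,0],
    [0,0,0,0,0,0,0],
    [0,0,0,0,0,0,0],
  ],
  force=30,
)

```text
time_s: 3.72
tool_pos: [0.429, -0.0916, 0.1164]
tool_rot: [180.0, 0.0, 170.6]
force: [-0.5, 0.4, 1.2]
grip_width: 0.0157
```

Run:
```python
from h import *
c=load("w2")
print(ray((311,289),.08,c),ray((311,370),.08,c))
```

```text
[ 0.41083855 -0.08704167  0.08      ] [ 0.4450849  -0.09279929  0.08      ]
```

Request:
drive_tool(
  commands=[
    [0,0,-1,0,0,0,0],
    [0,0,-2.5,0,0,0,0],
    [0,0,-3,0,0,0,0],
    [0,0,-3,0,0,0,0],
    [0,0,-2.5,0,0,0,0],
    [0.4,2.5,0,0,0,0,0],
    [0.4,3.5,0,0,0,0,0],
    [0.4,3.5,0,0,0,0,0],
    [0.4,3.5,0,0,0,0,0],
    [0.4,4.0,0,0,0,0,0],
    [0.4,4.0,0,0,0,0,0],
    [0,0,0,0,0,3.5,0],
    [0,0,0,0,0,3.5,0],
    [0,0,0,0,0,0,0],
  ],
)

```text
time_s: 4.88
tool_pos: [0.439, 0.1199, 0.2362]
tool_rot: [-179.9, -0.0, 163.7]
force: [0.5, 0.5, -3.0]
grip_width: 0.016
```

Run:
```python
from h import *
snap("wrist","w3")
from cell import env
o=env.get_obs(); print(o["tool_pos"],o["tool_rot"],o["grip_width"])
print(totool(np.array([.4025,.3041,.176])-o["tool_pos"],o["tool_rot"]).round(2))
```

```text
[0.43913596 0.11934754 0.23625036] [-1.79954672e+02 -1.87621677e-02  1.63726287e+02] 0.015373735552450852
[ 8.69 16.71  6.01]
```

View pics/w3.png

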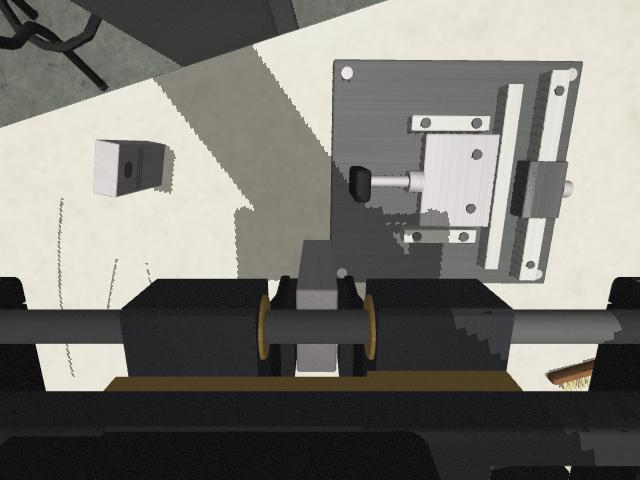

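Run:
```python
from h import *
t=cv2.imread("pics/w3.png")
cv2.imwrite("pics/w3a.png",cv2.resize(t[50:180,470:600],None,fx=4.6,fy=4.6,interpolation=cv2.INTER_CUBIC))
cv2.imwrite("pics/w3b.png",cv2.resize(t[170:300,470:600],None,fx=4.6,fy=4.6,interpolation=cv2.INTER_CUBIC))
cv2.imwrite("pics/w3c.png",cv2.resize(t[50:210,320:420],None,fx=3.7,fy=3.7,interpolation=cv2.INTER_CUBIC))
```

```text
(no output)
```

View pics/w3a.png

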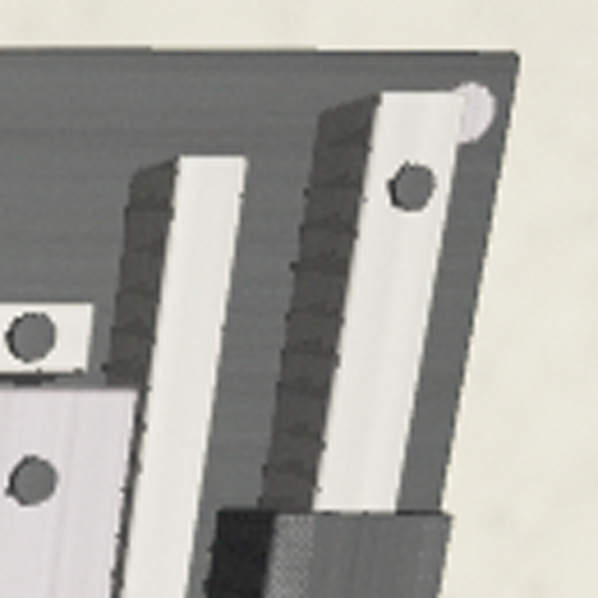

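View pics/w3b.png

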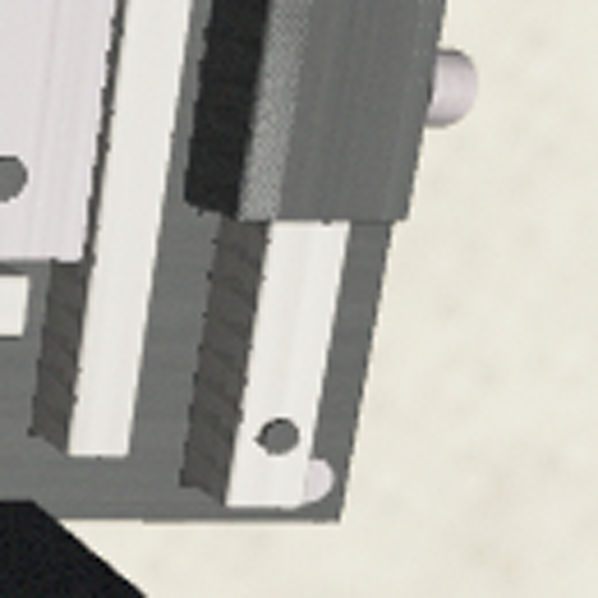

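View pics/w3c.png

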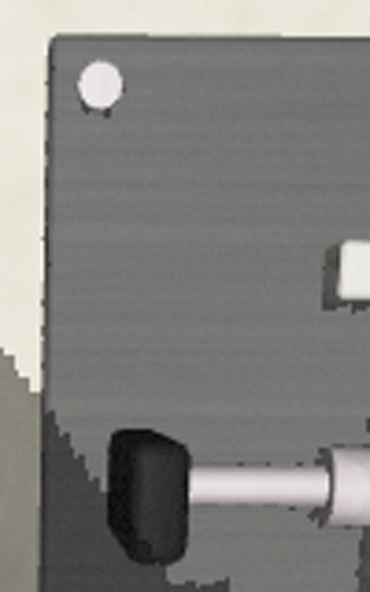

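```bash
cat > fit.py <<'E'
from h import *
c=load("w3")
A=lambda u,v:crop((u,v),470,50,4.6); B=lambda u,v:crop((u,v),470,170,4.6); C=lambda u,v:crop((u,v),320,50,3.7)
pts=[((95,95,10),A(518,52)),((40.5,75,28),A(246,157)),((28.5,75,28),A(180,157)),((60,85,28),A(383,93)),((60,-85,28),B(228,507)),((40.5,-75,28),B(130,456)),((28.5,-75,28),B(68,454)),((95,-95,10),B(341,520)),((-105,95,10),C(50,38))]
F=np.array([p for p,_ in pts],float);U=np.array([u for _,u in pts])
f=lambda p:(proj(fix(p,F),c)-U).ravel()
r=least_squares(f,[.43,.243,1.28],x_scale=[.1,.1,1])
print(r.x.round(4),np.degrees(r.x[2]),r.fun.reshape(-1,2).round(1).tolist())
p=r.x
for u,z in [(A(272,515),.031),(B(240,222),.031)]:
    w=ray(u,z,c)-np.array([p[0],p[1],0]); cc,s=np.cos(p[2]),np.sin(p[2]); print("stop in fixture",(cc*w[0]+s*w[1])*1e3,(-s*w[0]+cc*w[1])*1e3)
print("place xy",fix(p,[50.25,47,0]))
E
python3 fit.py
```

```text
[0.4319 0.2442 1.2813] 73.41037655905897 [[1.8, -1.1], [0.8, -0.6], [-0.6, -0.7], [-1.1, -1.0], [-0.3, 1.2], [0.2, 1.3], [-0.2, 1.7], [1.0, 1.6], [-1.4, -0.9]]
stop in fixture 51.35800212751838 16.914190382376365
stop in fixture 52.538653736265466 -28.4507164651924
place xy [[0.40124347 0.30579625 0.        ]]
```

Request:
drive_tool(
  commands=[
    [1.45,2.8,0,0,0,0.25,0],
    [1.45,2.8,0,0,0,0,0],
    [1.45,2.8,0,0,0,0,0],
    [1.45,2.8,0,0,0,0,0],
    [1.45,2.8,0,0,0,0,0],
    [1.45,2.75,0,0,0,0,0],
    [0,0,2,0,0,0,0],
    [0,0,2.5,0,0,0,0],
    [0,0,2,0,0,0,0],
    [0,0,1,0,0,0,0],
    [0,0,0,0,0,0,0],
    [0,0,0,0,0,0,0],
  ],
)

```text
time_s: 5.93
tool_pos: [0.4041, 0.3043, 0.1615]
tool_rot: [-180.0, -0.0, 163.4]
force: [-0.4, 0.4, -2.1]
grip_width: 0.0156
```

Run:
```python
from h import *
a=snap("wrist","w4"); s=snap("side","s4"); 
from cell import env
o=env.get_obs(); print(o["tool_pos"],o["tool_rot"],o["grip_width"],o["force"])
cv2.imwrite("pics/s4c.png",cv2.resize(s[200:350,290:440],None,fx=4,fy=4,interpolation=cv2.INTER_CUBIC))
cv2.imwrite("pics/w4c.png",cv2.resize(a[0:380,120:480],None,fx=1.57,fy=1.57,interpolation=cv2.INTER_CUBIC))
```

```text
[0.40475125 0.30515017 0.16280166] [1.79871218e+02 8.32322539e-02 1.63376868e+02] 0.016077339119165295 [ 0.19376953  0.40687994 -1.65470927]
```

View pics/s4c.png

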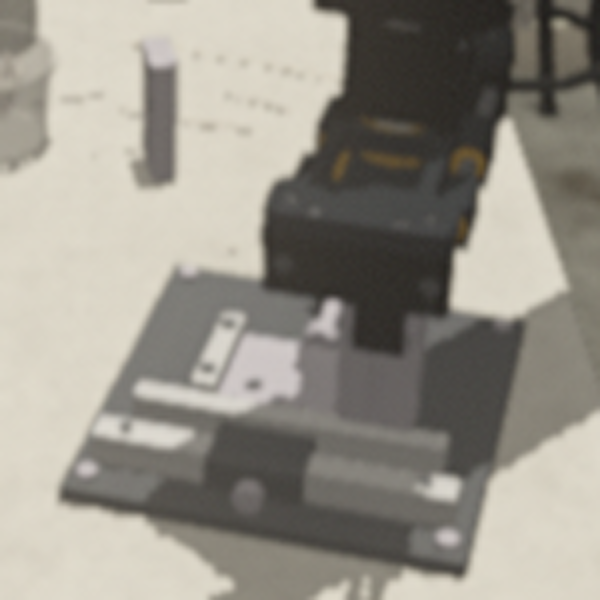

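View pics/w4c.png

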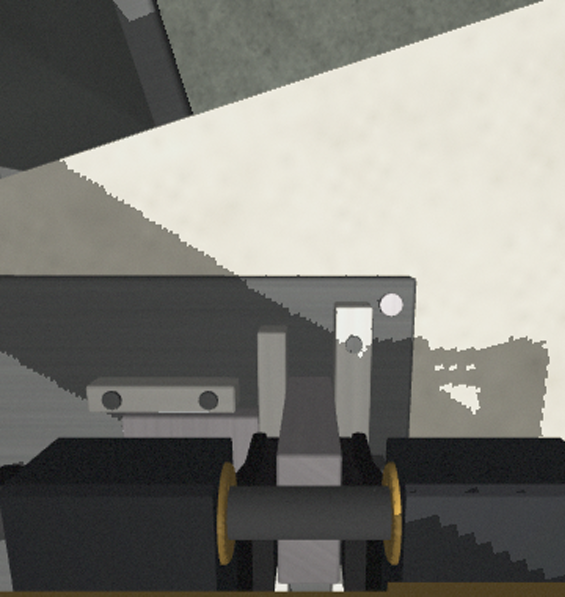

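Run:
```python
from h import *
a=cv2.imread("pics/w4.png")
cv2.imwrite("pics/w4d.png",cv2.resize(a[165:305,270:390],None,fx=5,fy=5,interpolation=cv2.INTER_CUBIC)[:700] if 0 else cv2.resize(a[170:290,270:395],None,fx=5,fy=5,interpolation=cv2.INTER_CUBIC))
```

```text
(no output)
```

View pics/w4d.png

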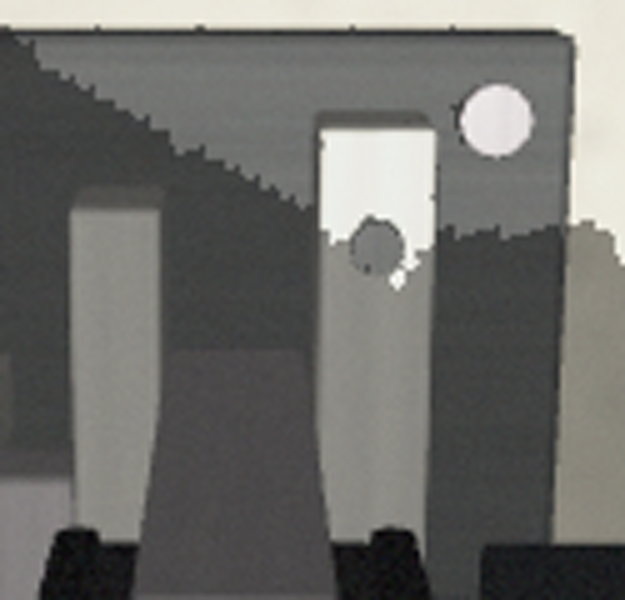

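Run:
```python
from h import *
c=load("w4")
A=lambda u,v:crop((u,v),270,170,5)
pts=[((28.5,75,28),A(70,208)),((40.5,75,28),A(160,208)),((60,85,28),A(319,127)),((75,85,28),A(436,127)),((95,95,10),A(570,35))]
F=np.array([p for p,_ in pts],float);U=np.array([u for _,u in pts])
r=least_squares(lambda p:(proj(fix(p,F),c)-U).ravel(),[.43,.243,1.28],x_scale=[.1,.1,1])
p=r.x;print(p.round(4),np.degrees(p[2]),r.fun.round(1))
def tofix(w):
    w=w-np.array([p[0],p[1],0]);cc,s=np.cos(p[2]),np.sin(p[2]);return (np.array([cc*w[0]+s*w[1],-s*w[0]+cc*w[1],w[2]])*1e3).round(2)
for n,u,z in [("plate",A(160,208),.028),("plate2",A(159,380),.028),("fence",A(319,127),.028),("fence2",A(316,420),.028),("spL",A(170,350),.05),("spR",A(304,350),.05),("spTL",A(0,0),.05)]: print(n,tofix(ray(u,z,c)))
from cell import env
o=env.get_obs(); print(o["tool_pos"],o["tool_rot"],"tool in fixture",tofix(o["tool_pos"]))
# spacer from side: top corners?
```

```text
[0.4321 0.2449 1.2842] 73.5800689476848 [-1.4  0.3 -0.1  0.2 -0.5  0.2  0.5  0.1  1.6 -0.6]
plate [40.57 75.1  28.  ]
plate2 [40.11 52.89 28.  ]
fence [60.3 85.1 28. ]
fence2 [60.19 47.47 28.  ]
spL [42.4  62.52 50.  ]
spR [57.77 62.45 50.  ]
spTL [ 24.39 102.05  50.  ]
[0.40475125 0.30515017 0.16280166] [1.79871218e+02 8.32322539e-02 1.63376868e+02] tool in fixture [ 50.05  43.21 162.8 ]
```

Request:
drive_tool(
  commands=[
    [0,0,0.6,0,0,0,0],
    [0,0,0.6,0,0,0,0],
    [0,0,0.4,0,0,0,0],
    [0,0,0.3,0,0,0,0],
    [0,0,0.3,0,0,0,0],
    [0,0,0.3,0,0,0,0],
    [0,0,0,0,0,0,0],
  ],
)

```text
time_s: 6.62
tool_pos: [0.4035, 0.3046, 0.1355]
tool_rot: [-179.9, -0.0, 163.4]
force: [0.0, -0.6, -2.8]
grip_width: 0.0161
```

Request:
drive_tool(
  commands=[
    [0,0,0.2,0,0,0,0],
    [0,0,0.2,0,0,0,0],
    [0,0,0.15,0,0,0,0],
    [0,0,0.1,0,0,0,0],
    [0,0,0,0,0,0,0],
    [0,0,0,0,0,0,0],
  ],
)

```text
time_s: 7.12
tool_pos: [0.4038, 0.3048, 0.1298]
tool_rot: [180.0, -0.0, 163.4]
force: [0.3, -0.5, -2.4]
grip_width: 0.0159
```

Request:
drive_tool(
  commands=[
    [0,0,0.1,0,0,0,0],
    [0,0,0.1,0,0,0,0],
    [0,0,0.05,0,0,0,0],
    [0,0,0,0,0,0,0],
    [0,0,0,0,0,0,0],
  ],
)

```text
time_s: 7.53
tool_pos: [0.4038, 0.3048, 0.1273]
tool_rot: [180.0, 0.0, 163.4]
force: [0.2, 0.1, -2.5]
grip_width: 0.0156
```

Run:
```python
from h import *
a=snap("wrist","w5"); s=snap("side","s5"); 
from cell import env
o=env.get_obs(); print(o["tool_pos"],o["tool_rot"],o["grip_width"],o["force"])
b=cv2.resize(s[230:340,300:430],None,fx=4,fy=4,interpolation=cv2.INTER_CUBIC)
cv2.imwrite("pics/s5c.png",b)
cv2.imwrite("pics/w5d.png",cv2.resize(a[170:290,270:395],None,fx=5,fy=5,interpolation=cv2.INTER_CUBIC))
```

```text
[0.40385979 0.30479286 0.12730707] [1.79993336e+02 3.24918242e-03 1.63388032e+02] 0.01576771550002208 [-0.04875747  0.59493729 -3.16122315]
```

View pics/s5c.png

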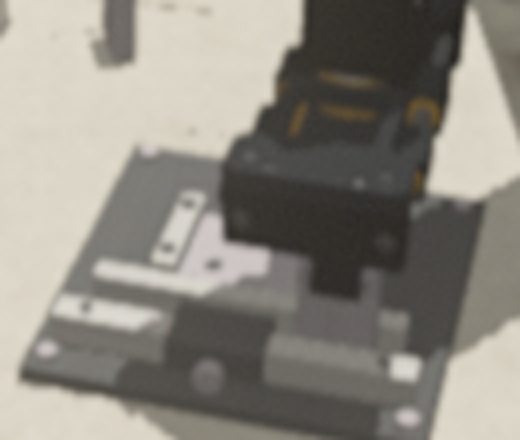

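View pics/w5d.png

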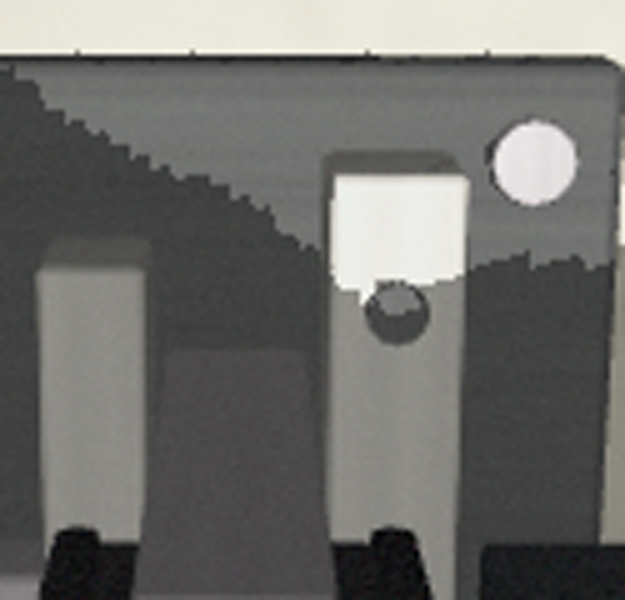

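Request:
drive_tool(
  commands=[
    [0,0,0.05,0,0,0,0],
    [0,0,0.05,0,0,0,0],
    [0,0,0,0,0,0,0],
    [0,0,0,0,0,0,0],
  ],
)

```text
time_s: 7.97
tool_pos: [0.4039, 0.3049, 0.1264]
tool_rot: [180.0, 0.0, 163.4]
force: [0.0, 1.5, -0.7]
grip_width: 0.0161
```

Request:
drive_tool(
  commands=[
    [0,0,0.05,0,0,0,0],
    [0,0,0,0,0,0,0],
    [0,0,0,0,0,0,0],
  ],
)

```text
time_s: 8.22
tool_pos: [0.404, 0.3049, 0.1264]
tool_rot: [180.0, 0.0, 163.4]
force: [-2.5, -1.6, 4.9]
grip_width: 0.0156
```

Request:
drive_tool(
  commands=[
    [0,0,-0.05,0,0,0,0],
    [0,0,0,0,0,0,0.2],
    [0,0,0,0,0,0,0.25],
    [0,0,0,0,0,0,0.35],
    [0,0,0,0,0,0,0.4],
    [0,0,0,0,0,0,0.4],
  ],
)

```text
time_s: 8.72
tool_pos: [0.4039, 0.3048, 0.1262]
tool_rot: [180.0, 0.0, 163.4]
force: [0.7, -0.2, -0.7]
grip_width: 0.0317
```

Request:
drive_tool(
  commands=[
    [0,0,-1,0,0,0,0.4],
    [0,0,-2.5,0,0,0,0.4],
    [0,0,-3.5,0,0,0,0.4],
    [0,0,-2.5,0,0,0,0.4],
    [0,0,0,0,0,0,0.4],
    [0,0,0,0,0,0,0.4],
  ],
)

```text
time_s: 9.22
tool_pos: [0.4047, 0.3055, 0.2238]
tool_rot: [179.8, 0.1, 163.4]
force: [0.1, -0.2, 0.2]
grip_width: 0.0349
```

Run:
```python
from h import *
a=snap("wrist","w6"); s=snap("side","s6"); 
from cell import env
o=env.get_obs(); print(o["tool_pos"],o["tool_rot"],o["grip_width"],o["force"])
b=cv2.resize(s[230:340,300:430],None,fx=5,fy=5,interpolation=cv2.INTER_CUBIC)
cv2.imwrite("pics/s6c.png",b)
```

```text
[0.40348464 0.30451924 0.22097931] [-1.79972610e+02 -2.09805785e-02  1.63391895e+02] 0.035172642672813434 [-0.51191619  0.23070981 -1.3210433 ]
```

View pics/s6c.png

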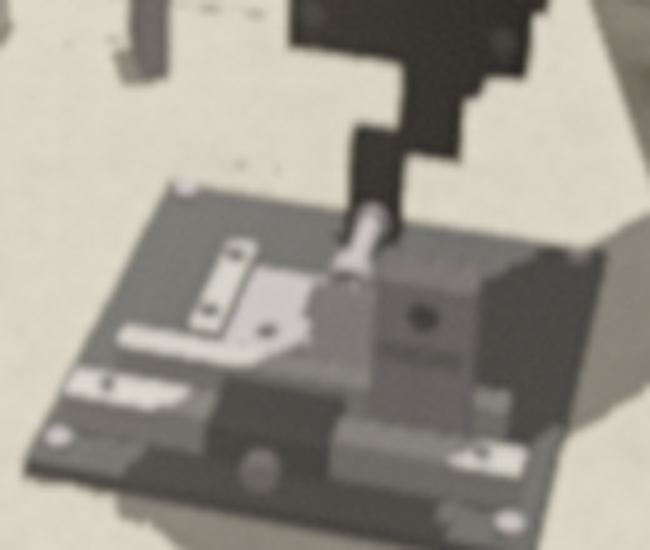

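View pics/w6.png

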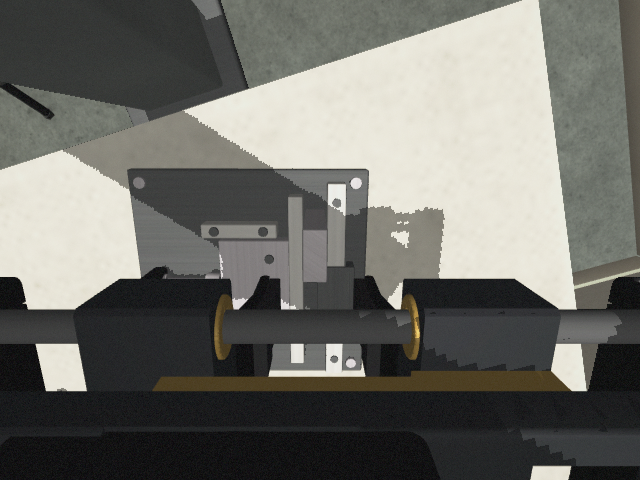

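Request:
drive_tool(
  commands=[
    [-2.27,-2.66,0,0,0,0,0.4],
    [-2.27,-2.66,0,0,0,0,0.4],
    [-2.27,-2.66,0,0,0,0,0.4],
    [-2.27,-2.66,0,0,0,0,0.4],
    [-2.27,-2.66,0,0,0,0,0.4],
    [0,0,0,0,0,0,0.4],
    [0,0,0,0,0,0,0.4],
    [0,0,0,0,0,0,0.4],
  ],
)

```text
time_s: 9.98
tool_pos: [0.4738, 0.1453, 0.2202]
tool_rot: [-180.0, -0.1, 163.4]
force: [-1.4, 0.6, 0.0]
grip_width: 0.0346
```

Run:
```python
from h import *
a=snap("wrist","w7")
from cell import env
o=env.get_obs(); print(o["tool_pos"],o["tool_rot"],o["grip_width"],o["force"])
```

```text
[0.47364318 0.14602397 0.22036623] [-1.79959887e+02 -9.96911126e-02  1.63488966e+02] 0.034855299819199485 [ 0.01104267 -0.00389947 -0.2701182 ]
```

View pics/w7.png

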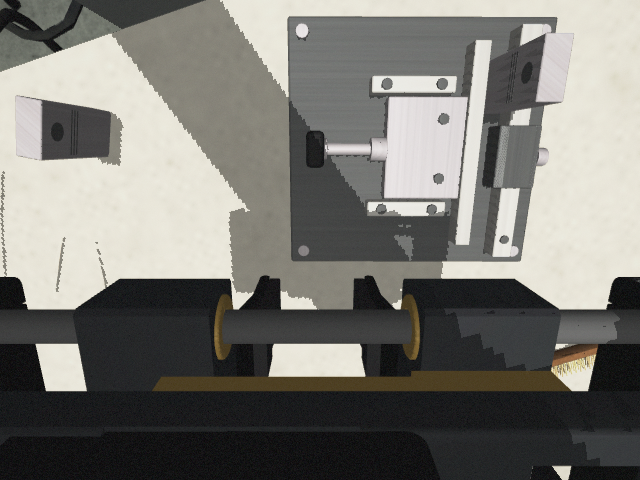

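Run:
```python
from h import *
a=cv2.imread("pics/w7.png")
cv2.imwrite("pics/w7a.png",cv2.resize(a[120:180,280:350],None,fx=8,fy=8,interpolation=cv2.INTER_CUBIC))
cv2.imwrite("pics/w7b.png",cv2.resize(a[20:140,460:580],None,fx=5,fy=5,interpolation=cv2.INTER_CUBIC))
```

```text
(no output)
```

View pics/w7a.png

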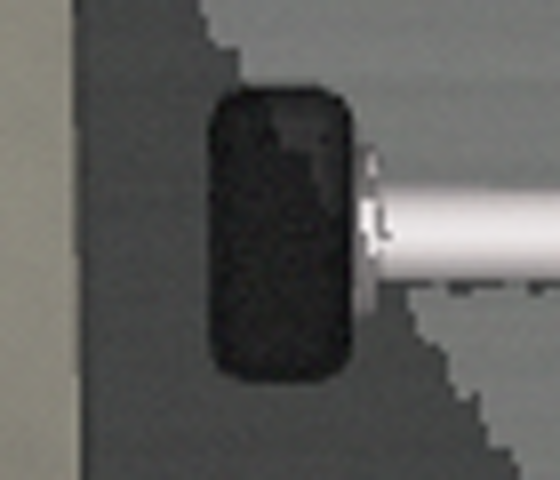

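View pics/w7b.png

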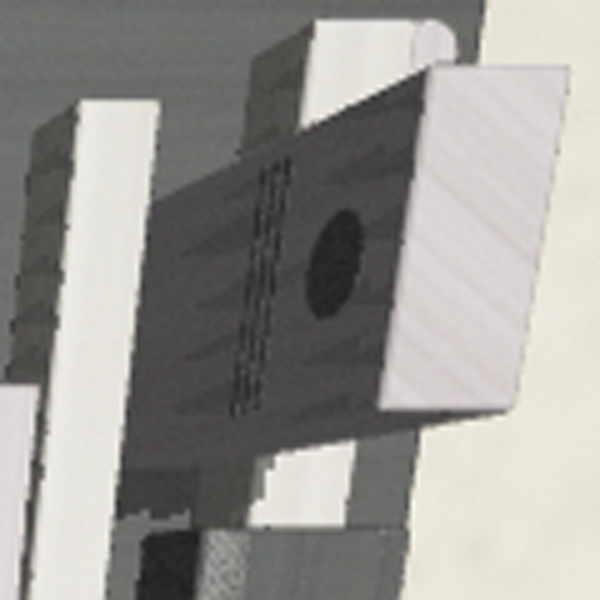

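Run:
```python
from h import *
from cell import env
c=load("w7"); w=ray(crop((280,233),280,120,8),.064,c); print("handle",w, fix([.4321,.2437,np.radians(73.45)],[-84,0,64]))
o=env.get_obs()
fx=np.array([np.cos(np.radians(73.45)),np.sin(np.radians(73.45)),0])
t=w+0.001*fx; t[2]=.054+.051   # grasp z
print(o["tool_pos"],o["tool_rot"],totool(t-o["tool_pos"],o["tool_rot"]).round(2), np.hypot(*t[:2]))
q=np.array([ray(crop(u,460,20,5),.09,c) for u in [(428,66),(570,66),(512,408),(380,408)]]);print(q.round(4))
d=q[0]+q[1]-q[2]-q[3];print(np.degrees(np.arctan2(d[1],d[0])),np.linalg.norm(d)/2)
```

```text
handle [0.40722627 0.1644292  0.064     ] [[0.40817243 0.16317999 0.064     ]]
[0.47364318 0.14602397 0.22036623] [-1.79959887e+02 -9.96911126e-02  1.63488966e+02] [ 6.870e+00 -1.000e-02  1.155e+01] 0.43979361661126204
[[0.3846 0.3026 0.09  ]
 [0.389  0.3174 0.09  ]
 [0.4224 0.3071 0.09  ]
 [0.4181 0.2927 0.09  ]]
163.177714323832 0.03496201952200974
```

Request:
drive_tool(
  commands=[
    [2.3,0,0,0,0,0,0.4],
    [2.3,0,0,0,0,0,0.4],
    [2.27,0,0,0,0,0,0.4],
    [0,0,2,0,0,0,0.4],
    [0,0,3,0,0,0,0.4],
    [0,0,3,0,0,0,0.4],
    [0,0,2,0,0,0,0.4],
    [0,0,1,0,0,0,0.4],
    [0,0,0.5,0,0,0,0.4],
    [0,0,0,0,0,0,0.4],
    [0,0,0,0,0,0,0.4],
  ],
)

```text
time_s: 10.95
tool_pos: [0.4092, 0.1653, 0.1071]
tool_rot: [179.9, 0.1, 163.4]
force: [-0.7, -0.3, -0.8]
grip_width: 0.0345
```

Run:
```python
from h import *
a=snap("wrist","w8");s=snap("side","s8")
from cell import env
o=env.get_obs(); print(o["tool_pos"],o["tool_rot"],o["grip_width"],o["force"],o["qpos"])
cv2.imwrite("pics/s8c.png",cv2.resize(s[200:340,300:430],None,fx=4,fy=4,interpolation=cv2.INTER_CUBIC))
cv2.imwrite("pics/w8c.png",cv2.resize(a[200:400,200:440],None,fx=3,fy=3,interpolation=cv2.INTER_CUBIC))
```

```text
[0.4096617  0.16518997 0.10756364] [1.79888990e+02 1.01602022e-01 1.63409621e+02] 0.03473344156816872 [0.26680728 0.51078124 0.02697387] [-37.12909093   3.53120268  12.06180588 123.71895053  -0.946605
  52.68167069  48.89216125]
```

View pics/s8c.png

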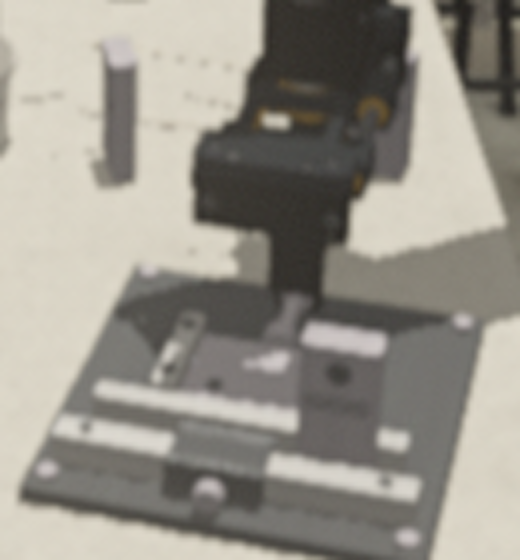

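View pics/w8c.png

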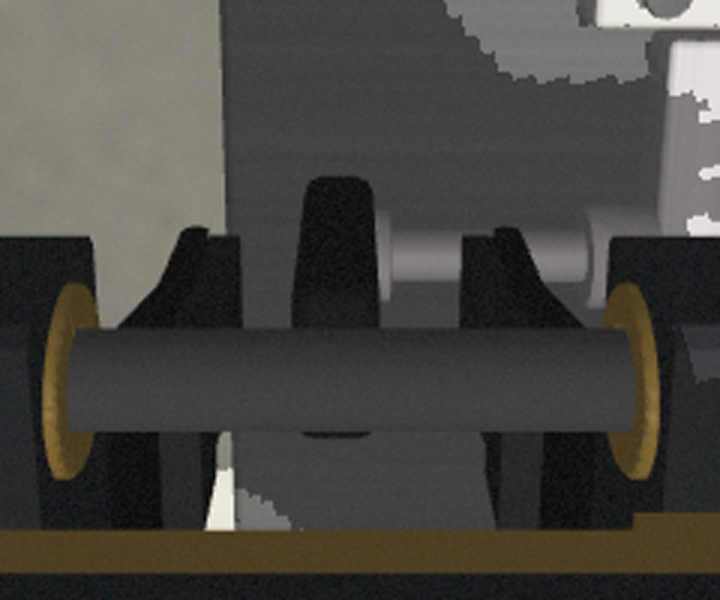

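Request:
drive_tool(
  commands=[
    [0,-0.15,0.1,0,0,0,0.4],
    [0,0,0.1,0,0,0,0.3],
    [0,0,0,0,0,0,0.2],
    [0,0,0,0,0,0,0],
    [0,0,0,0,0,0,0],
    [0,0,0,0,0,0,0],
    [0,0,0,0,0,0,0],
    [0,0,0,0,0,0,0],
  ],
  force=20,
)

```text
time_s: 11.72
tool_pos: [0.4085, 0.1633, 0.1044]
tool_rot: [180.0, 0.0, 163.4]
force: [-0.6, 0.3, -0.5]
grip_width: 0.012
```

Request:
drive_tool(
  commands=[
    [0,0.1,0,0,0,0,0],
    [0,0.1,0,0,0,0,0],
    [0,0.1,0,0,0,0,0],
    [0,0.1,0,0,0,0,0],
    [0,0.1,0,0,0,0,0],
    [0,0.1,0,0,0,0,0],
    [0,0.1,0,0,0,0,0],
    [0,0.1,0,0,0,0,0],
    [0,0.1,0,0,0,0,0],
    [0,0.1,0,0,0,0,0],
    [0,0,0,0,0,0,0],
    [0,0,0,0,0,0,0],
  ],
)

```text
time_s: 12.72
tool_pos: [0.4111, 0.1719, 0.1043]
tool_rot: [-179.9, -0.0, 163.4]
force: [-2.4, -5.1, 5.8]
grip_width: 0.0115
```

Run:
```python
from h import *
s=snap("side","s9")
from cell import env
o=env.get_obs(); print(o["tool_pos"],o["tool_rot"],o["grip_width"],o["force"])
v=(np.array(o["tool_pos"])-[0.4085,0.1633,.1044])*1e3; u=[np.cos(np.radians(73.45)),np.sin(np.radians(73.45))]; print("along x",v[:2]@u,"force along",np.array(o["force"])[:2]@u)
```

```text
[0.41104152 0.1719155  0.10430422] [-1.79918048e+02 -2.03898655e-02  1.63375402e+02] 0.012162783069560347 [-1.39150923 -5.4915271   6.03644969]
along x 8.982532628894294 force along -5.66039561436345
```

Request:
drive_tool(
  commands=[
    [0,0.1,0,0,0,0,0],
    [0,0.1,0,0,0,0,0],
    [0,0.1,0,0,0,0,0],
    [0,0.1,0,0,0,0,0],
    [0,0.1,0,0,0,0,0],
    [0,0.1,0,0,0,0,0],
    [0,0,0,0,0,0,0],
    [0,0,0,0,0,0,0],
    [0,0,0,0,0,0,0],
  ],
)

```text
time_s: 13.52
tool_pos: [0.4124, 0.1763, 0.1043]
tool_rot: [-179.8, -0.1, 163.3]
force: [-4.0, -8.0, 8.9]
grip_width: 0.0116
```

Run:
```python
from h import *
s=snap("side","s10");a=snap("wrist","w10")
from cell import env
o=env.get_obs(); print(o["tool_pos"],o["tool_rot"],o["grip_width"],o["force"])
v=(np.array(o["tool_pos"])-[0.4085,0.1633,.1044])*1e3; u=[np.cos(np.radians(73.45)),np.sin(np.radians(73.45))]; print("along x",v[:2]@u,"force along",np.array(o["force"])[:2]@u)
cv2.imwrite("pics/s10c.png",cv2.resize(s[220:340,300:430],None,fx=5,fy=5,interpolation=cv2.INTER_CUBIC))
```

```text
[0.4124578  0.17631524 0.10428794] [-1.79784458e+02 -6.41412241e-02  1.63337482e+02] 0.011447748100332 [-2.9449665  -9.19207523  9.24710162]
along x 13.603425285567873 force along -9.650141014125792
```

View pics/s10c.png

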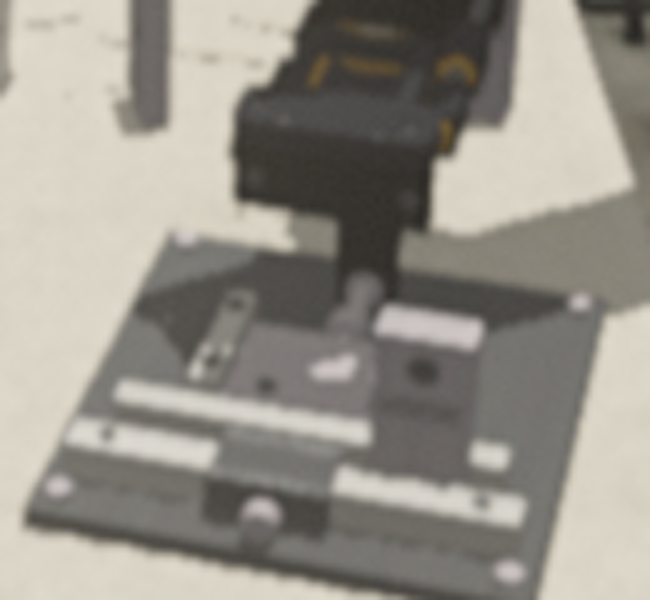

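View pics/w10.png

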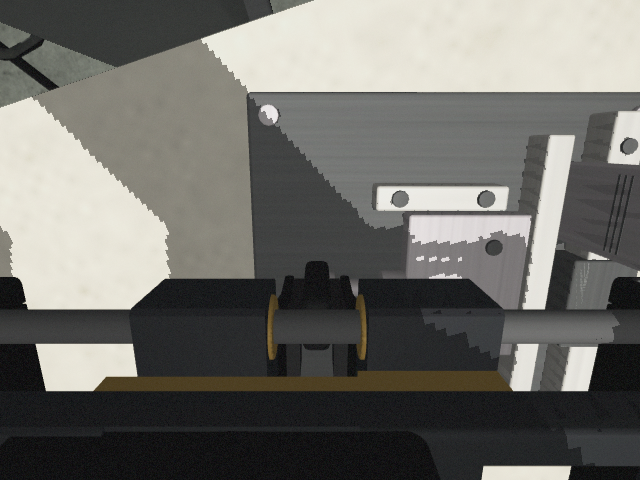

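Request:
drive_tool(
  commands=[
    [0,0.06,-0.05,0,0,0,0],
    [0,0.06,-0.05,0,0,0,0],
    [0,0.06,0,0,0,0,0],
    [0,0,0,0,0,0,0],
    [0,0,0,0,0,0,0],
    [0,0,0,0,0,0,0],
  ],
)

```text
time_s: 14.12
tool_pos: [0.4127, 0.1771, 0.1044]
tool_rot: [-179.7, -0.1, 163.3]
force: [-1.1, -9.3, 4.3]
grip_width: 0.0118
```

Run:
```python
from h import *
s=snap("side","s11");a=snap("wrist","w11");t=snap("top","t11")
from cell import env
o=env.get_obs(); print(o["tool_pos"],o["tool_rot"],o["grip_width"],o["force"],o["time_s"])
v=(np.array(o["tool_pos"])-[0.4085,0.1633,.1044])*1e3; u=[np.cos(np.radians(73.45)),np.sin(np.radians(73.45))]; print("along x",v[:2]@u,"force along",np.array(o["force"])[:2]@u)
cv2.imwrite("pics/w11c.png",cv2.resize(a[80:280,480:640],None,fx=3,fy=3,interpolation=cv2.INTER_CUBIC))
```

```text
[0.41265811 0.17714674 0.10440992] [-1.79688685e+02 -8.12244469e-02  1.63322086e+02] 0.011813130086321167 [ -1.35081387 -10.35245958   4.92029208] 14.2667
along x 14.457541177258724 force along -10.308354894887213
```

View pics/w11c.png

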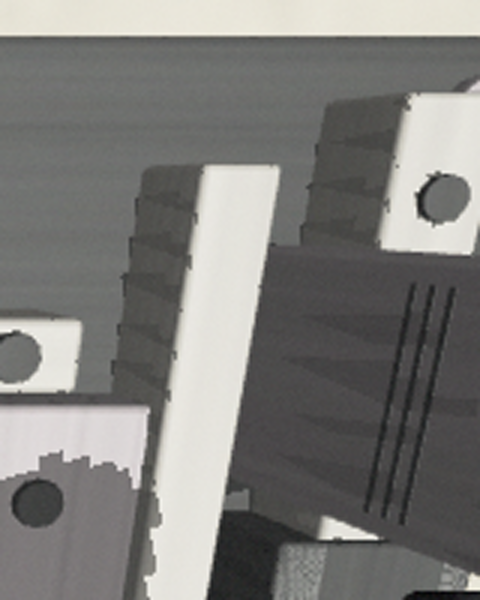

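View pics/t11.png

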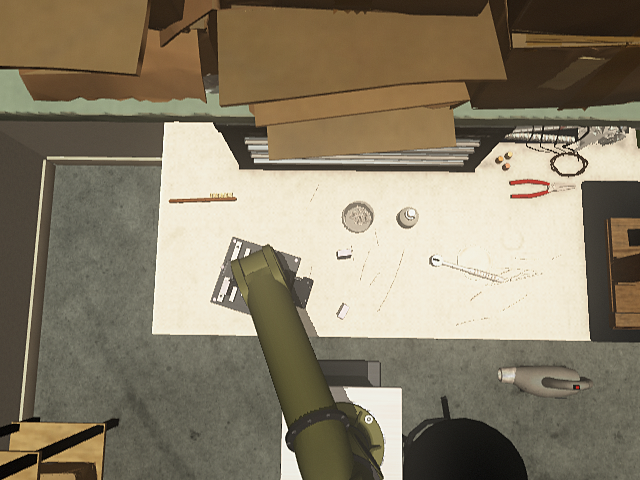

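Request:
drive_tool(
  commands=[
    [0,0.06,-0.03,0,0,0,0],
    [0,0.03,0,0,0,0,0],
    [0,0,0,0,0,0,0],
    [0,0,0,0,0,0,0],
    [0,0,0,0,0,0,0],
    [0,0,0,0,0,0,0],
    [0,0,0,0,0,0,0],
  ],
)

```text
time_s: 14.85
tool_pos: [0.4128, 0.1776, 0.1044]
tool_rot: [-179.6, -0.1, 163.3]
force: [-1.8, -10.5, 3.2]
grip_width: 0.0122
```

Run:
```python
from h import *
s=snap("side","s12");a=snap("wrist","w12")
from cell import env
o=env.get_obs(); print(o["tool_pos"],o["tool_rot"],o["grip_width"],o["force"],o["time_s"])
v=(np.array(o["tool_pos"])-[0.4085,0.1633,.1044])*1e3; u=[np.cos(np.radians(73.45)),np.sin(np.radians(73.45))]; print("along x",v[:2]@u,"force along",np.array(o["force"])[:2]@u)
cv2.imwrite("pics/s12c.png",cv2.resize(s[220:340,300:430],None,fx=5,fy=5,interpolation=cv2.INTER_CUBIC))
```

```text
[0.41280354 0.17762897 0.10443608] [-1.79650350e+02 -8.92205097e-02  1.63310195e+02] 0.011983110957531967 [ -1.68280759 -11.30710224   2.37878795] 14.95
along x 14.961212601591374 force along -11.318017227102429
```

View pics/s12c.png

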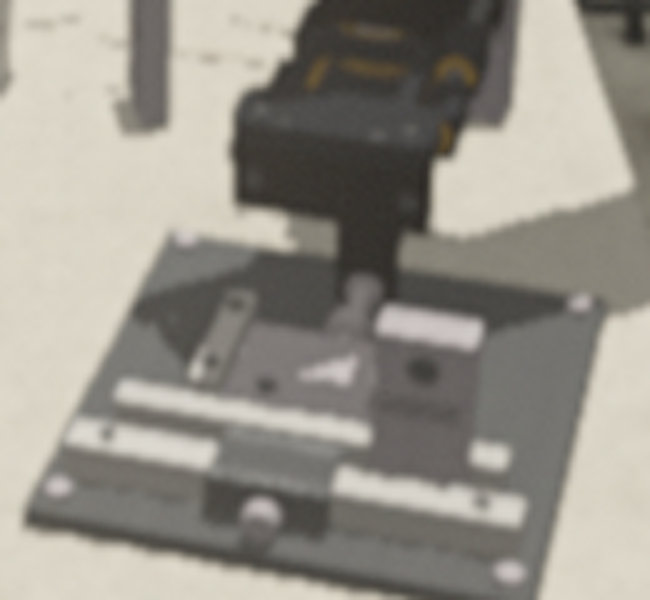

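```bash
python3 -c "
from cell import env
print(env.sign_off())"
```

```text
the job is handed in; nothing more can be done
None
```

I put the right-most spacer upright in the wider side of the gap, at about y = +45 mm beside the stop. I then let it go, gripped the black handle tab with about 20 N, pushed it towards the fence, and handed in at about 15 s while still holding it pressed.

**Last checks:**
- **Handle:** it travelled about 15.0 mm. The push read 11.3 N, which agrees with a spring compression of about 11.5 mm plus 3.5 mm of plate travel.
- **Spacer and plate:** in the pictures the plate sits against the spacer with no visible gap, and the spacer stands upright and square to the fence.
- **Stop and bench:** the stop and the other things look unmoved in the last pictures.
- **Forces:** I saw none above about 13 N. A sideways-to-vertical load of up to 9 N built up on the tool while pushing, and I eased it to about 2–3 N before finishing.

**Disagreements:** the camera fits of the fixture's position differed by up to about 2 mm. I settled this by measuring the spacer against the gap in the wrist picture just before lowering. A first side-camera estimate of the spacer's yaw was also about 8° off from the top and wrist views, and I went with those two.

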